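# Level the sagging parts shelf

## Robot

A 7-joint arm with a two-finger parallel gripper is mounted at the origin on the work surface. World frame = base frame: x ahead of the robot, y to its left, z up, the work surface at z = 0. Lengths are in m, angles in rad, forces in N, time in s.
With the tool pointing down it reaches from about 0.4 to 0.85 m from the base axis. Payload 10.4 kg.
Tool frame: the origin (TCP) lies at the very end of the fingers, on their centre line; the grasp point (between the pads) lies 19 mm behind it; z points along the fingers, y is the line along which they close (so a half turn about z gives the same grasp; the last joint's range is limited). The gripper opens to 85 mm and grips with 20 to 120 N. Pads are 22 mm wide; open, the fingers measure 114 mm over their backs; the gripper's body (76 mm by 85 mm) begins 54 mm behind the grasp point. The pads swing forward as they close: fully open they stand 13 mm farther back than shut.
Start: joints at [1.138, 0.332, -0.065, 1.46, 0.022, 1.35, -0.088], TCP at [0.249, -0.573, 0.231] pointing down, gripper open.
Joint ranges: [-2.6, 2.6], [-0.5, 2.12], [-1.47, 1.34], [0.16, 2.42], [-1.27, 4.41], [0.06, 2.06], [-2.6, 2.6]. Speed limits (rad/s): [2.22, 2.22, 2.79, 2.79, 3.14, 3.14, 3.14].

## Interface

Orientations are given as a unit quaternion [x, y, z, w].
In Python, from workcell import * gives the robot as it stands.
- The arm moves only by the tool step_arm, never from a script. Its argument "commands" is one flat list of numbers, 7 for each row, row after row: the finger opening in mm, from 0 to 85.4, then the shift along the world's x, y, z as a fraction of full scale, then the turn, a rotation vector about the world's x, y, z as a fraction of full scale. A call has exactly 10 rows; each row is the pose to reach, as a shift and turn from the pose commanded when the call began, turning the shorter way round; what a row does not reach only later rows make up. Full scale, the value 1, is 0.6 m for a shift and pi rad for a turn. A row lasts 1/8 s, in which the tool goes at most 62.5 mm and 10.7 degrees, less where a joint would pass 70% of its speed; a pose out of reach is approached as far as the arm can. A call with a number of a shift or a turn outside -1 to 1 is refused whole. A call with a gripper value outside its range is refused whole. The fingers move at their own pace and stop on an object; "squeeze" is the grip in N (left out, the last holds). Time passes only in rows, so rows that repeat a pose let the fingers close, or fill a call up. It gives the time, the measured TCP pose, the force, the opening and the grip force at its end, in the units of the state.
- get_obs(): the state, without advancing time (a new reading comes with each control period).
- camera(name): name is "scene" or "top"; returns the picture (400x640x3 uint8, red, green, blue); there is no depth.
- camera_params(name): a dict with "mtx" (3x3 intrinsics, pixels), "extrinsics" (4x4, takes a point from world to camera coordinates). Camera axes: x right, y down, z forward; pixel columns grow to the right and rows downward; lengths in m; the calibration is good to about 2 mm. A picture is of the moment at which its call begins. camera_params takes no time and is no camera call.
- hand_in(): hands the job in; it is judged then, once.
The state is a dict: "clock": time; "joint_pos": joint angles; "joint_velocities": joint speeds; "tau": joint torques, N m; "position": TCP position; "ee_rot": TCP orientation; "ft_force": force on the tool from outside, world axes, zero at the start; "torque": the same for the moment, N m; "grip_width": opening from 0.0 (shut) to 1.0 (fully open); "grasp_force": force on a finger pad.
Only numpy, scipy, OpenCV 4.12 (cv2) and the standard library are available. Lean on these libraries where they do the work, as an engineer would, in place of code of your own. Each camera call takes 0.05 s, during which the arm holds its last target. There are 200 camera calls.

## Task

Two small parts shelves stand on the bench, each with a spring-padded spirit level round the knob of its levelling foot; one of them has sunk, and its bubble is off towards the bins. On that shelf press the spirit level firmly down onto the board with the fingertips (about 15 to 20 N) and, pressing, turn the foot's knob until the bubble sits between the two lines; finish while still holding the knob and pressing the level down, without letting go. Never press harder than 40 N, do not touch the other shelf's setting and leave the loose things on the bench where they are.

Things in the scene. Friction and masses are not known exactly. Their poses are not given: they have to be found in the camera images.
- stand_a: Shelf A, one of two identical dark green bench shelves; base 88 x 290 mm fixed to the bench. Origin: centre of its underside; y runs from the hinged end (bins) to the foot end, x across. Levelling foot's axis: x 0, y +100 mm. Board 82 mm wide, top 70 mm above the bench when level, with 12 mm lips; hinge at y -130 mm; two fixed cardboard bins on it reach 120 mm above the bench.
- board_a: Tilting board of shelf A, on which its level lies. Origin on the hinge axis, 62 mm above the bench; its top face is 8 mm higher; y points to the foot end.
- foot_a_head (a point): Knurled black head of shelf A's levelling foot: a round upright knob, 26 mm across, coming up through the board and the hole in the level. The point is on its axis, 17 mm below its flat top and 19 mm above the level's upper face when that is pressed down, so 36 mm of knob then stands free above the level. It turns with the knob.
- foot_a (a joint): Turning of shelf A's foot, rad; grows as the knob turns clockwise seen from above, which raises the foot end; 0 is level. Stays where left; needs about 0.15 N m. Each rad lifts the foot end (board, level and knob together) 2.8 mm and moves the bubble 15 mm towards the foot end.
- level_a: Spirit level of shelf A: yellow slab 66 (x) x 142 (y, along the shelf) x 22 mm, origin at the centre of its underside. Held by guide pins, it floats 3 mm above the board on spring pads; 6 N presses it onto the board (a gripped knob may carry part of the push). A 36 mm hole at y +40 mm goes round the knob. Its upper face is flat and free round the knob (13 to 15 mm beyond the hole) for fingertips astride the knob to bear on.
- level_a_vial (a point): Centre of the green vial window (70 mm long, along the shelf) on the upper face of the level on shelf A, 70 mm from the knob's axis towards the bins; two black lines 20 mm apart mark its middle.
- bubble_a (a joint): Place of the pale 14 mm long bubble of the level on shelf A, m: 0 midway between the black lines, positive towards the foot end, negative towards the bins (foot end low). Between the lines means within 3 mm of 0.
- stand_b: Shelf B, one of two identical dark green bench shelves; base 88 x 290 mm fixed to the bench. Origin: centre of its underside; y runs from the hinged end (bins) to the foot end, x across. Levelling foot's axis: x 0, y +100 mm. Board 82 mm wide, top 70 mm above the bench when level, with 12 mm lips; hinge at y -130 mm; two fixed cardboard bins on it reach 120 mm above the bench.
- board_b: Tilting board of shelf B, on which its level lies. Origin on the hinge axis, 62 mm above the bench; its top face is 8 mm higher; y points to the foot end.
- foot_b_head (a point): Knurled black head of shelf B's levelling foot: a round upright knob, 26 mm across, coming up through the board and the hole in the level. The point is on its axis, 17 mm below its flat top and 19 mm above the level's upper face when that is pressed down, so 36 mm of knob then stands free above the level. It turns with the knob.
- foot_b (a joint): Turning of shelf B's foot, rad; grows as the knob turns clockwise seen from above, which raises the foot end; 0 is level. Stays where left; needs about 0.15 N m. Each rad lifts the foot end (board, level and knob together) 2.8 mm and moves the bubble 15 mm towards the foot end.
- level_b: Spirit level of shelf B: yellow slab 66 (x) x 142 (y, along the shelf) x 22 mm, origin at the centre of its underside. Held by guide pins, it floats 3 mm above the board on spring pads; 6 N presses it onto the board (a gripped knob may carry part of the push). A 36 mm hole at y +40 mm goes round the knob. Its upper face is flat and free round the knob (13 to 15 mm beyond the hole) for fingertips astride the knob to bear on.
- level_b_vial (a point): Centre of the green vial window (70 mm long, along the shelf) on the upper face of the level on shelf B, 70 mm from the knob's axis towards the bins; two black lines 20 mm apart mark its middle.
- bubble_b (a joint): Place of the pale 14 mm long bubble of the level on shelf B, m: 0 midway between the black lines, positive towards the foot end, negative towards the bins (foot end low). Between the lines means within 3 mm of 0.
- carton_1: Loose red carton 75 x 110 x 50 mm on the bench, bystander. Origin: centre of its underside.
- carton_2: Loose brown carton 70 x 90 x 60 mm on the bench, bystander. Origin: centre of its underside.
- driver: Loose screwdriver, about 200 mm long, lying on the bench beyond the shelves, bystander.

How it is judged:
On the way, in this order (a step that is already met when the one before it is completed fails the run):
1. the level on the sunken shelf is pressed onto its board, the bubble still off (contact force between the fingers and level_a above 3 N and z of level_a_vial in the frame of board_a below 0.0312 m and value of joint bubble_a below -0.006 m), for 0.2 s.
2. the foot is turned until the bubble is centred, the level pressed down (contact force between the fingers and level_a above 3 N and z of level_a_vial in the frame of board_a below 0.0312 m and value of joint bubble_a between -0.003 and 0.003 m), for 0.2 s.
At the end, for the whole second after the job is handed in: Fingers hold the sunken shelf's knob (over 1 N) and press its level with 3 to 40 N, fully down (within 1.2 mm of the board); the bubble is still and within 3 mm of centre; the other foot is within 0.15 rad of level (all of step 2 and contact force between the fingers and level_a below 40 N and contact force between the fingers and foot_a above 1 N and velocity of joint foot_a between -0.1 and 0.1 rad/s and value of joint foot_b between -0.15 and 0.15 rad); the arm keeps its last pose, push and grip.
It fails at once if the level is pressed harder than 40 N (contact force between the fingers and level_a above 40 N).
It fails at once if the other shelf's foot is turned by more than a hair (value of joint foot_b above 0.15 rad or value of joint foot_b below -0.15 rad).
It fails at once if a loose thing on the bench is shifted by more than 20 mm (distance of any of carton_1, carton_2, driver from where it was at the start of the episode above 0.02 m).
It also fails if it takes over 42 s, if anything falls off the work surface, if the arm or the gripper's body presses on something with over 40 N, if the wrist force passes 120 N, or if a joint passes its speed limit or range.

## Working session

There is one attempt and no reset: what is moved stays moved. The work goes in short steps, Python scripts to look and compute and a tool call to move; the robot and the scene stay as the last step left them, time stands still between calls to the robot, and variables do not carry over. Pictures are saved under pics/ and viewed, at most 10 in all, crops included, and the job is handed in when it is done.

Besides the shell and the picture viewer there is one more tool, called by a JSON object that holds its "method" and its "body", one argument or row to a line. step_arm: Moves the arm, as the interface text tells. Its arguments: {"type":"object","properties":{"commands":{"type":"array","items":{"type":"number"}},"squeeze":{"type":"number"}},"required":["commands"]}

```bash
mkdir -p pics; python3 - <<'E'
from workcell import *
import cv2
o=get_obs(); print({k:(v if isinstance(v,(int,float)) else [round(float(x),3) for x in v]) for k,v in o.items()})
for n in("scene","top"):
    cv2.imwrite(f"pics/{n}0.png",cv2.cvtColor(camera(n),cv2.COLOR_RGB2BGR)); p=camera_params(n); print(n,p)
E
```

```text
{'clock': 0.0, 'joint_pos': [1.138, 0.333, -0.065, 1.461, 0.022, 1.35, -0.089], 'joint_velocities': [0.001, -0.001, 0.001, 0.0, -0.0, 0.0, 0.001], 'tau': [0.001, -62.546, 0.05, -39.16, 0.016, 0.01, -0.0], 'position': [0.249, -0.573, 0.231], 'ee_rot': [0.979, 0.203, -0.0, -0.001], 'ft_force': [-0.446, 0.455, 0.165], 'torque': [0.093, 0.034, 0.008], 'grasp_force': 0.0, 'grip_width': 1.0001373130860087}
scene {'mtx': array([[507.00053876,   0.        , 323.49772721],
       [  0.        , 507.00053876, 194.85787056],
       [  0.        ,   0.        ,   1.        ]]), 'extrinsics': array([[ 0.48428822,  0.8749048 ,  0.00255286, -0.30406516],
       [ 0.76773844, -0.42356524, -0.4808016 , -0.45560837],
       [-0.41957433,  0.23480648, -0.8768257 ,  1.49991764],
       [ 0.        ,  0.        ,  0.        ,  1.        ]])}
top {'mtx': array([[384.62662412,   0.        , 316.57669147],
       [  0.        , 384.62662412, 199.98155911],
       [  0.        ,   0.        ,   1.        ]]), 'extrinsics': array([[-1.04497589e-03, -9.99990294e-01,  4.28020012e-03,
        -3.95987222e-03],
       [-9.92727953e-01,  5.22138551e-04, -1.20378319e-01,
         6.43187950e-01],
       [ 1.20374915e-01, -4.37486674e-03, -9.92718863e-01,
         8.39286648e-01],
       [ 0.00000000e+00,  0.00000000e+00,  0.00000000e+00,
         1.00000000e+00]])}
```

View pics/scene0.png

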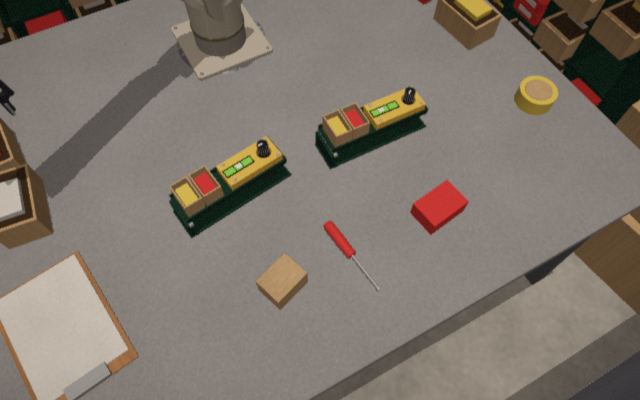

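View pics/top0.png

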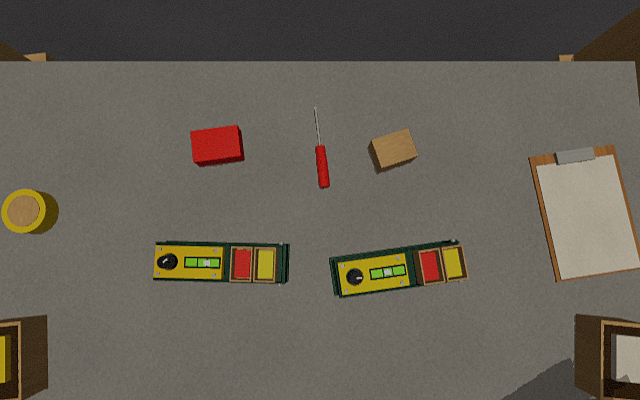

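The top view shows the shelf knobs at about (167,261) and (355,276), with the vials at (203,263) and (388,272). Both foot ends point to +y, which is left in the picture. I'll zoom in on the vials.

```bash
cat > h.py <<'E'
from workcell import *
import cv2, numpy as np
def ray(n,u,v):
    p=camera_params(n); E=p["extrinsics"]; R,t=E[:3,:3],E[:3,3]
    d=R.T@np.linalg.solve(p["mtx"],[u,v,1.]); return -R.T@t,d
def plane(n,u,v,z):
    c,d=ray(n,u,v); return c+d*(z-c[2])/d[2]
def tri(a,b):
    (c1,d1),(c2,d2)=ray("scene",*a),ray("top",*b)
    s=np.linalg.lstsq(np.c_[d1,-d2],c2-c1,rcond=None)[0]
    p,q=c1+d1*s[0],c2+d2*s[1]; return (p+q)/2,np.linalg.norm(p-q)
def blobs(m,amin):
    n,l,s,c=cv2.connectedComponentsWithStats(m.astype(np.uint8)*255)
    return sorted([(c[i],s[i,4],i) for i in range(1,n) if s[i,4]>=amin],key=lambda r:r[0][0]),l
E
python3 - <<'E'
from h import *
t=cv2.imread("pics/top0.png"); s=cv2.imread("pics/scene0.png")
f=lambda im,x,y,w,h,k:cv2.resize(im[y:y+h,x:x+w],None,fx=k,fy=k,interpolation=cv2.INTER_CUBIC)
top=np.vstack([f(t,148,235,96,54,6),np.zeros((8,576,3),np.uint8)])
top=np.hstack([f(t,150,236,80,50,5),f(t,330,246,80,50,5)])
sc=np.hstack([f(s,360,85,80,60,5),f(s,210,135,80,60,5)])
cv2.imwrite("pics/z.png",np.vstack([top,sc]))
for n,im in(("top",t),("scene",s)):
    h=cv2.cvtColor(im,cv2.COLOR_BGR2HSV)
    y=cv2.inRange(h,(20,150,110),(34,255,255))>0
    g=cv2.inRange(h,(36,100,100),(75,255,255))>0
    for nm,m,a in(("yel",y,300),("green",g,15)):
        for c,ar,i in blobs(m,a)[0]: print(n,nm,c.round(1),ar)
E
```

```text
top yel [ 23.5 210.6] 756
top yel [187.6 261.8] 1469
top yel [265.1 264.1] 433
top yel [372.  273.9] 1534
top yel [452.3 262.4] 415
top green [190.9 261.9] 97
top green [200.9 261.8] 59
top green [213.6 262.5] 77
top green [376.5 273.2] 94
top green [395.7 270.4] 130
scene yel [249.3 164. ] 1135
scene yel [393.  108.6] 917
scene yel [474.9   7.5] 425
scene yel [535.2  99. ] 655
scene green [237.7 166.4] 179
scene green [375.  112.2] 49
scene green [389.9 106.1] 93
```

View pics/z.png

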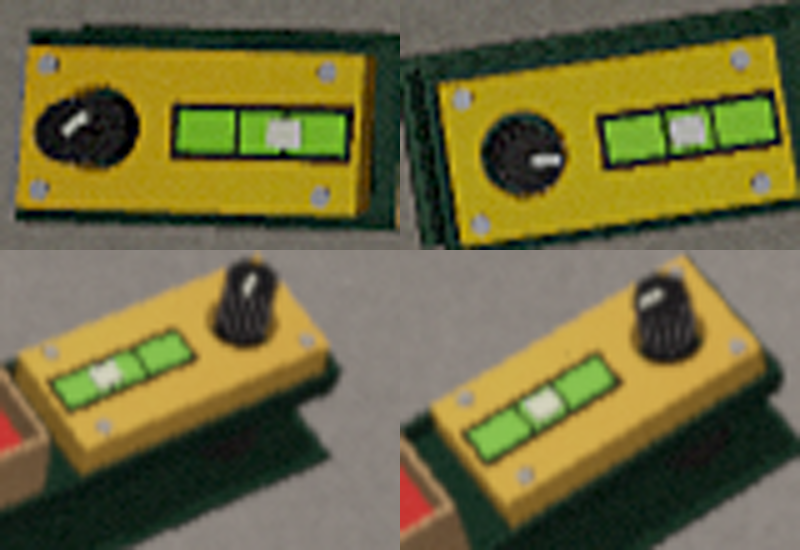

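In both views the shelf at +y (left in the top view) is sunken. Its bubble sits about 8–9 mm toward the bins, while the other one is centred. Next I'll locate its knob precisely.

```bash
python3 - <<'E'
from h import *
t=cv2.imread("pics/top0.png"); s=cv2.imread("pics/scene0.png")
def mask(im,lo,hi,x,y,w,h):
    m=np.zeros(im.shape[:2],np.uint8); m[y:y+h,x:x+w]=cv2.inRange(cv2.cvtColor(im,cv2.COLOR_BGR2HSV),lo,hi)[y:y+h,x:x+w]; return m
# level top outline + vial outline, top view
m=mask(t,(20,150,130),(34,255,255),150,236,82,50)
big=max(cv2.findContours(m,0,2)[0],key=cv2.contourArea); r=cv2.minAreaRect(big)
z=.0945
P=np.array([plane("top",*p,z) for p in cv2.boxPoints(r)]); c=P.mean(0)
e=[P[1]-P[0],P[2]-P[1]]; L=max(e,key=np.linalg.norm); 
print("sizes",[np.linalg.norm(x).round(4) for x in e],"centre",c.round(4))
L=L/np.linalg.norm(L); L*=np.sign(L[1]); print("dir",L.round(3),"knob est1",(c+.04*L).round(4))
# vial window: green blobs hull plus pale
g=mask(t,(36,100,80),(75,255,255),180,250,50,25); pts=cv2.findNonZero(g); rv=cv2.minAreaRect(pts)
V=np.array([plane("top",*p,z) for p in cv2.boxPoints(rv)]); vc=V.mean(0)
print("vial",rv,vc.round(4),"knob est2",(vc+.07*L).round(4))
gs=mask(s,(36,100,80),(75,255,255),365,95,40,30); ps=cv2.minAreaRect(cv2.findNonZero(gs))
print("vial tri",tri(ps[0],rv[0]))
w=mask(t,(0,0,140),(180,70,255),195,255,20,15); q=cv2.moments(w); b=plane("top",q["m10"]/q["m00"],q["m01"]/q["m00"],z)
print("bubble mm",1e3*(b-vc)@L)
p=camera_params("scene");E=p["extrinsics"];print("cam scene",-E[:3,:3].T@E[:3,3])
# knob mark check: dark blob scene/top, top face at z~.128
k=mask(t,(0,0,0),(180,255,60),155,248,26,26); print("knob blob top",cv2.minAreaRect(max(cv2.findContours(k,0,2)[0],key=cv2.contourArea)))
def proj(n,X):
    p=camera_params(n);c=p["extrinsics"][:3]@np.r_[X,1];u=p["mtx"]@c;return (u[:2]/u[2]).round(1)
for n in("top","scene"):
  for zz in(.0925,.129): print(n,zz,proj(n,[*((c+.04*L)[:2]+(vc+.07*L)[:2])/2,zz]))
E
```

```text
sizes [np.float64(0.0665), np.float64(0.1439)] centre [0.5065 0.2661 0.0945]
dir [ 0.026  1.    -0.   ] knob est1 [0.5075 0.306  0.0945]
vial ((201.5, 262.0), (8.0, 33.0), 90.0) [0.5058 0.2369 0.0945] knob est2 [0.5076 0.3068 0.0945]
vial tri (array([0.50625787, 0.23733327, 0.09684645]), np.float64(0.002367088597647568))
bubble mm -10.25331498621117
cam scene [ 1.12637017 -0.27914218  1.09688533]
knob blob top ((167.0, 261.0), (14.0, 20.0), 90.0)
top 0.0925 [168.6 261.1]
top 0.129 [161.7 261.8]
scene 0.0925 [406.9  99.6]
scene 0.129 [409.  90.]
```

{"method": "step_arm", "body": {
  "commands": [45,0.418,0.622,0.032,0,0,0.25,45,0.418,0.622,0.032,0,0,0.25,45,0.418,0.622,0.032,0,0,0.25,45,0.418,0.622,0.032,0,0,0.25,45,0.418,0.622,0.032,0,0,0.25,45,0.418,0.622,0.032,0,0,0.25,45,0.418,0.622,0.032,0,0,0.25,45,0.418,0.622,0.032,0,0,0.25,45,0.418,0.622,0.032,0,0,0.25,45,0.418,0.622,0.032,0,0,0.25],
  "squeeze": 20
}}

```text
clock: 1.35
position: [0.4989, -0.2019, 0.2502]
ee_rot: [0.827, 0.562, -0.0, -0.0]
ft_force: [-0.5, -0.2, 0.6]
grip_width: 0.528
grasp_force: 0.0
```

{"method": "step_arm", "body": {
  "commands": [45,0.013,0.844,-0.084,0,0,0.25,45,0.013,0.844,-0.084,0,0,0.25,45,0.013,0.844,-0.084,0,0,0.25,45,0.013,0.844,-0.084,0,0,0.25,45,0.013,0.844,-0.084,0,0,0.25,45,0.013,0.844,-0.084,0,0,0.25,45,0.013,0.844,-0.084,0,0,0.25,45,0.013,0.844,-0.084,0,0,0.25,45,0.013,0.844,-0.084,0,0,0.25,45,0.013,0.844,-0.084,0,0,0.25]
}}

```text
clock: 2.6
position: [0.5082, 0.3052, 0.1996]
ee_rot: [0.549, 0.836, -0.0, -0.0]
ft_force: [0.1, -0.5, 0.9]
grip_width: 0.526
grasp_force: 0.0
```

```bash
python3 - <<'E'
from h import *
f=lambda im,x,y,w,h,k:cv2.resize(im[y:y+h,x:x+w],None,fx=k,fy=k,interpolation=cv2.INTER_CUBIC)
t=cv2.cvtColor(camera("top"),4);s=cv2.cvtColor(camera("scene"),4)
cv2.imwrite("pics/a.png",np.hstack([f(t,110,200,120,120,3.3),f(s,340,40,120,120,3.3)]))
E
```

```text
(no output)
```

View pics/a.png

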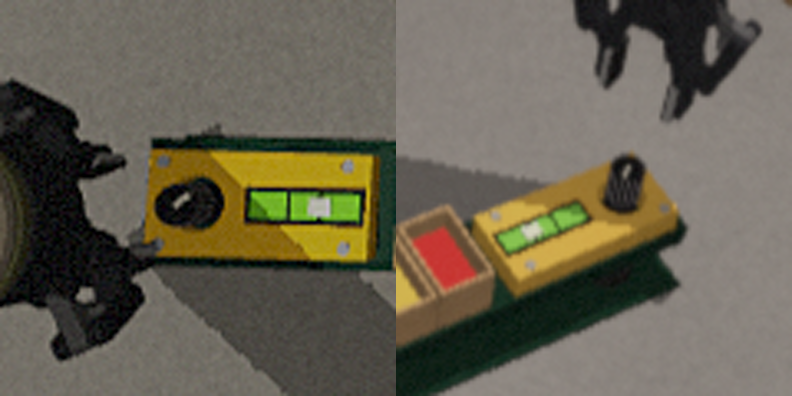

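The vial is clearly visible in both views and the gripper is above the knob. Lowering so the fingers straddle it.

{"method": "step_arm", "body": {
  "commands": [45,0,0,-0.05,0,0,0,45,0,0,-0.09,0,0,0,45,0,0,-0.12,0,0,0,45,0,0,-0.142,0,0,0,45,0,0,-0.142,0,0,0,34,0,0,-0.142,0,0,0,34,0,0,-0.142,0,0,0,34,0,0,-0.142,0,0,0,34,0,0,-0.142,0,0,0,34,0,0,-0.142,0,0,0]
}}

```text
clock: 3.95
position: [0.5077, 0.3063, 0.115]
ee_rot: [0.548, 0.836, 0.0, 0.0]
ft_force: [0.5, 0.0, -0.2]
grip_width: 0.396
grasp_force: 0.0
```

{"method": "step_arm", "body": {
  "commands": [34,0,0,-0.005,0,0,0,34,0,0,-0.01,0,0,0,34,0,0,-0.015,0,0,0,34,0,0,-0.02,0,0,0,34,0,0,-0.025,0,0,0,34,0,0,-0.028,0,0,0,34,0,0,-0.03,0,0,0,34,0,0,-0.032,0,0,0,34,0,0,-0.032,0,0,0,34,0,0,-0.032,0,0,0]
}}

```text
clock: 5.2
position: [0.5077, 0.3063, 0.0958]
ee_rot: [0.548, 0.836, 0.0, 0.0]
ft_force: [-0.5, 0.4, 0.3]
grip_width: 0.394
grasp_force: 0.0
```

{"method": "step_arm", "body": {
  "commands": [31,0,0,-0.001,0,0,0,31,0,0,-0.002,0,0,0,31,0,0,-0.003,0,0,0,31,0,0,-0.004,0,0,0,31,0,0,-0.005,0,0,0,31,0,0,-0.006,0,0,0,31,0,0,-0.007,0,0,0,31,0,0,-0.007,0,0,0,31,0,0,-0.007,0,0,0,31,0,0,-0.007,0,0,0]
}}

```text
clock: 6.45
position: [0.5077, 0.3063, 0.0916]
ee_rot: [0.548, 0.836, 0.0, 0.0]
ft_force: [-0.7, -0.4, 3.7]
grip_width: 0.364
grasp_force: 1.7
```

{"method": "step_arm", "body": {
  "commands": [31,0,0,-0.0005,0,0,0,31,0,0,-0.001,0,0,0,31,0,0,-0.0015,0,0,0,31,0,0,-0.002,0,0,0,31,0,0,-0.0025,0,0,0,31,0,0,-0.0025,0,0,0,31,0,0,-0.0025,0,0,0,31,0,0,-0.0025,0,0,0,31,0,0,-0.0025,0,0,0,31,0,0,-0.0025,0,0,0]
}}

```text
clock: 7.7
position: [0.5077, 0.3064, 0.0902]
ee_rot: [0.548, 0.836, 0.0, 0.0]
ft_force: [-1.1, -2.1, 4.6]
grip_width: 0.364
grasp_force: 2.8
```

{"method": "step_arm", "body": {
  "commands": [31,0,0,-0.0005,0,0,0,31,0,0,-0.001,0,0,0,31,0,0,-0.0015,0,0,0,31,0,0,-0.002,0,0,0,31,0,0,-0.002,0,0,0,31,0,0,-0.002,0,0,0,31,0,0,-0.002,0,0,0,31,0,0,-0.002,0,0,0,31,0,0,-0.002,0,0,0,31,0,0,-0.002,0,0,0]
}}

```text
clock: 8.95
position: [0.5077, 0.3064, 0.0897]
ee_rot: [0.548, 0.836, 0.0, 0.0]
ft_force: [-4.8, -3.9, 12.9]
grip_width: 0.366
grasp_force: 6.5
```

{"method": "step_arm", "body": {
  "commands": [29,0,0,0,0,0,0,28,0,0,0,0,0,0,27,0,0,0,0,0,0,26,0,0,0,0,0,0,25,0,0,0,0,0,0,24,0,0,0,0,0,0,22,0,0,0,0,0,0,20,0,0,0,0,0,0,20,0,0,0,0,0,0,20,0,0,0,0,0,0],
  "squeeze": 30
}}

```text
clock: 10.2
position: [0.5085, 0.3069, 0.0901]
ee_rot: [0.549, 0.836, 0.001, 0.001]
ft_force: [-0.7, -1.9, 11.2]
grip_width: 0.294
grasp_force: 34.0
```

{"method": "step_arm", "body": {
  "commands": [20,0.001,0.001,-0.0007,0,0,0,20,0.001,0.001,-0.0007,0,0,0,20,0.001,0.001,-0.0005,0,0,-0.015,20,0.001,0.001,-0.0003,0,0,-0.03,20,0.001,0.001,0,0,0,-0.045,20,0.001,0.001,0.0002,0,0,-0.06,20,0.001,0.001,0.0004,0,0,-0.075,20,0.001,0.001,0.0006,0,0,-0.09,20,0.001,0.001,0.0008,0,0,-0.1,20,0.001,0.001,0.0008,0,0,-0.1]
}}

```text
clock: 11.45
position: [0.5082, 0.3067, 0.0909]
ee_rot: [0.673, 0.74, -0.0, 0.001]
ft_force: [-8.0, -7.8, 21.8]
grip_width: 0.293
grasp_force: 36.2
```

```bash
python3 - <<'E'
from h import *
f=lambda im,x,y,w,h,k:cv2.resize(im[y:y+h,x:x+w],None,fx=k,fy=k,interpolation=cv2.INTER_CUBIC)
t=cv2.cvtColor(camera("top"),4);s=cv2.cvtColor(camera("scene"),4)
cv2.imwrite("pics/b.png",np.hstack([f(t,170,235,65,65,6),f(s,355,75,65,65,6)]))
E
```

```text
(no output)
```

View pics/b.png

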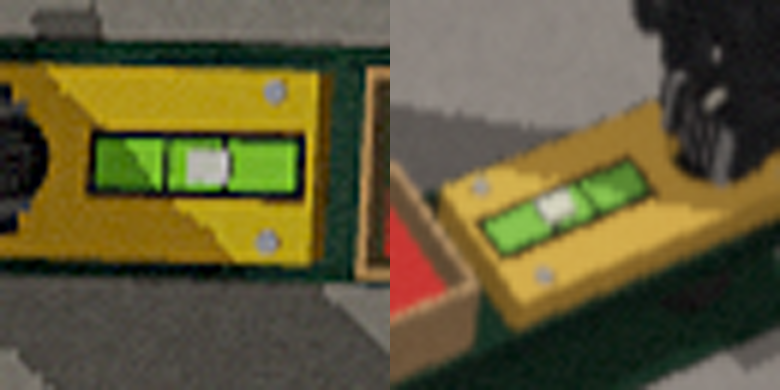

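The bubble has moved to about -3.5 mm, with its middle near px 207 against a window middle of 197 at 3 px/mm. It needs about 0.25 rad more.

{"method": "step_arm", "body": {
  "commands": [20,-0.0005,-0.0005,0.0002,0,0,-0.01,20,-0.001,-0.001,0.0004,0,0,-0.02,20,-0.001,-0.001,0.0006,0,0,-0.03,20,-0.001,-0.001,0.0008,0,0,-0.04,20,-0.001,-0.001,0.001,0,0,-0.05,20,-0.001,-0.001,0.0011,0,0,-0.06,20,-0.001,-0.001,0.0012,0,0,-0.07,20,-0.001,-0.001,0.0013,0,0,-0.08,20,-0.001,-0.001,0.0013,0,0,-0.08,20,-0.001,-0.001,0.0013,0,0,-0.08]
}}

```text
clock: 12.8
position: [0.5077, 0.3066, 0.0916]
ee_rot: [0.76, 0.65, 0.0, 0.0]
ft_force: [-7.3, -5.1, 18.4]
grip_width: 0.297
grasp_force: 35.3
```

```bash
cat > m.py <<'E'
from h import *
import sys
f=lambda im,x,y,w,h,k:cv2.resize(im[y:y+h,x:x+w],None,fx=k,fy=k,interpolation=cv2.INTER_CUBIC)
T=[];S=[]
for i in range(3): T.append(camera("top").astype(float)); S.append(camera("scene").astype(float))
t=cv2.cvtColor(np.mean(T,0).astype(np.uint8),4);s=cv2.cvtColor(np.mean(S,0).astype(np.uint8),4)
cv2.imwrite(sys.argv[1],np.hstack([f(t,180,245,45,35,8.5),f(s,360,90,50,35,8.5)]))
o=get_obs(); print(o["ft_force"],o["torque"],o["joint_velocities"],o["joint_pos"],o["grasp_force"])
E
python3 m.py pics/c.png
```

```text
[-7.41708523 -5.8574499  19.02074178] [-1.05028025  1.41278572  0.22158387] [-0.00018157 -0.00056441 -0.00087164  0.00094743 -0.0009322   0.00023498
  0.00095321] [-0.07796645  0.46666337 -0.68041666  1.67868943  0.3223548   1.11049189
 -1.00629772] 35.29705407010624
```

View pics/c.png

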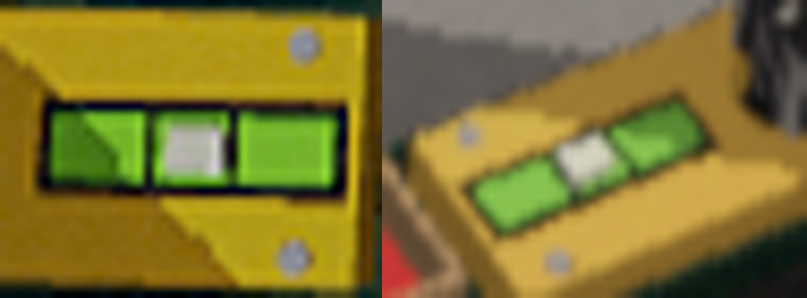

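The bubble is close now: the top view gives about -0.7 mm, and the scene view suggests slightly more. I'll check it numerically in both views.

```bash
python3 - <<'E'
from h import *
L=np.array([.026,1,0])
for n,(x,y,w,h) in(("top",(180,250,45,25)),("scene",(364,96,42,26))):
    im=np.mean([camera(n).astype(np.float32) for _ in range(3)],0).astype(np.uint8)
    H=cv2.cvtColor(cv2.resize(im[y:y+h,x:x+w],None,fx=8,fy=8,interpolation=cv2.INTER_CUBIC),cv2.COLOR_RGB2HSV)
    g=cv2.inRange(H,(36,100,60),(80,255,255)); r=cv2.minAreaRect(cv2.findNonZero(g))
    box=np.zeros_like(g); cv2.fillPoly(box,[cv2.boxPoints(r).astype(int)],255)
    b=cv2.inRange(H,(0,0,120),(180,90,255))&box
    k=(H[...,2]<70).astype(np.uint8)*255&cv2.erode(box,np.ones((9,9)))
    tow=lambda p:plane(n,(p[0]+.5)/8-.5+x,(p[1]+.5)/8-.5+y,.0925)
    q=max(cv2.findContours(b,0,2)[0],key=cv2.contourArea); M=cv2.moments(q)
    B=tow((M["m10"]/M["m00"],M["m01"]/M["m00"])); W=tow(r[0])
    print(n,"rect",r,"bubble vs window mm",1e3*(B-W)@L)
    for c,a,i in blobs(k>0,80)[0]: print("  dark",a,1e3*(tow(c)-W)@L,"from bubble",1e3*(tow(c)-B)@L)
E
```

```text
top rect ((182.3704833984375, 99.51864624023438), (270.7572326660156, 72.51709747314453), 0.7794862985610962) bubble vs window mm -0.07970340644169749
  dark 273 10.978002126791033 from bubble 11.057705533232731
  dark 450 -9.216680039914618 from bubble -9.136976633472921
scene rect ((170.77769470214844, 143.61672973632812), (151.71644592285156, 225.79751586914062), 75.59331512451172) bubble vs window mm 5.213156529800994
```

{"method": "step_arm", "body": {
  "commands": [20,0,0,0.0001,0,0,-0.01,20,0,0,0.0002,0,0,-0.018,20,0,0,0.0002,0,0,-0.018,20,0,0,0.0002,0,0,-0.018,20,0,0,0.0002,0,0,-0.018,20,0,0,0.0002,0,0,-0.018,20,0,0,0.0002,0,0,-0.018,20,0,0,0.0002,0,0,-0.018,20,0,0,0.0002,0,0,-0.018,20,0,0,0.0002,0,0,-0.018]
}}

```text
clock: 14.65
position: [0.5076, 0.3066, 0.0918]
ee_rot: [0.778, 0.628, 0.0, 0.0]
ft_force: [-7.0, -5.2, 19.8]
grip_width: 0.298
grasp_force: 35.2
```

```bash
python3 m.py pics/d.png
```

```text
[-8.1865554  -5.09240321 19.7069296 ] [-1.02631903  1.43681663  0.22784945] [ 0.0007158   0.0004     -0.0010327   0.00088833  0.00116036 -0.00079758
 -0.00098144] [-0.08566231  0.46357084 -0.67022629  1.67901404  0.31631859  1.10928862
 -1.05873589] 35.230112060521606
```

View pics/d.png

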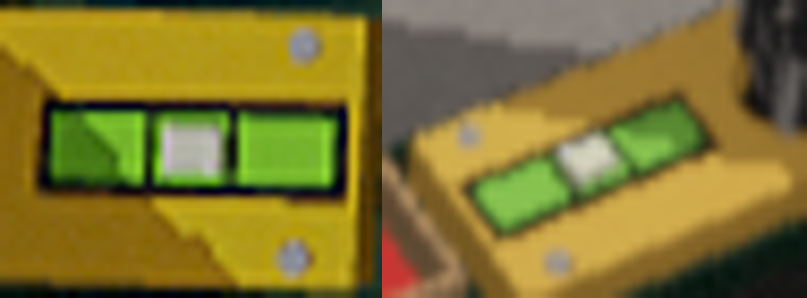

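The bubble is now centred in both views: top px 192 against line middle 191, and scene px 590 against window middle 591. The push is about 20 N and the grip is steady, so I'm handing in.

```bash
python3 -c "
from workcell import *
print(hand_in())"
```

```text
the job is handed in; nothing more can be done
None
```

I pressed the sunken shelf's level down with about 20 N and turned its knob until the bubble sat centred between the lines in both camera views, then handed the job in at about 15 s, still gripping and pressing; no verdict was returned.

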